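# Extend the spice stand and load it

### The job

Pull the tray of the spice stand out all the way, until its red lock button clicks out through the hole in the tube. Then stand the salt shaker and the red-capped pepper jar upright on the locked-out tray, and leave everything else as it is.

Things in the scene. Friction and masses are not known exactly. Their poses are not given: they have to be found in the camera images.
- stand: Spice stand, fixed to the range top: a pale wooden deck (100 x 166 mm, top 50 mm high) with an aluminium tube 24 mm square beside it along its left side as the robot sees it (tube top 30 mm high). Origin at the underside's middle. The tray telescopes out along the stand's own -y axis, roughly toward the robot. A jam jar stands on the rear of the deck.
- tray (a joint): How far the tray is drawn out (m): 0 pushed in, about 0.110 when fully out and locked, hard stop at 0.111. Starts between 0 and 0.03. It slides stiffly (about 2 to 4 N) and stays where it is left; it carries an inner tube that runs in the aluminium tube.
- lock_button (a joint): Red spring button carried by the inner tube (m): 0 while it is held in under the top of the outer tube, where it cannot be seen; 0.010 when it has sprung out through the hole (its top then stands about 7 mm above the tube), which locks the tray. It springs out by itself when the tray reaches 0.108 to 0.111. Pressing it down unlocks the tray.
- lock_hole (a point): Centre of the hole, 18 mm long and 16 mm wide, in the top of the aluminium tube, 30 mm above the range top.
- handle (a point): Middle of the tray's pull handle: a round black horizontal bar, 12 mm thick and 84 mm long along the stand's x axis, on two posts at its ends on the tray's front plate (8 mm thick, top 29 mm high); bar axis 52 mm above the range top. It moves with the tray. There are about 40 mm clear between bar and deck when the tray is in.
- tray_floor (a point): Point on the tray's floor (13 mm above the range top) that is the middle of the part uncovered when the tray is fully out; it moves with the tray and has the stand's axes. Uncovered then: 152 mm along y (+76 deck edge, -76 front plate), 82 mm along x between side lips 22 mm above the range top (9 mm above the floor). The handle bar lies at y = -80 mm.
- salt_shaker_mid (a point): Centre of the salt shaker, half-way up: clear glass body with grey salt and a grey perforated cap, no label; 90 mm tall, 44 mm in diameter up to 70 mm and 34 mm at the cap. It stands upright on the range top, z axis up.
- pepper_jar_mid (a point): Centre of the pepper jar, half-way up: clear jar with green contents and a smooth red cap; 108 mm tall, 45 mm in diameter all the way. It stands upright on the range top, z axis up.
- dark_jar_mid (a point): Centre of another spice jar with a dark brown cap, 96 mm tall, 44 mm in diameter, which may stand in any of the same three places. Not to be moved.
- jam_jar: Jam jar with a yellow lid, 64 x 69 mm, 88 mm tall, standing on the rear of the deck; origin at its underside. Not to be moved.
- mug: White and green mug, 101 mm tall, at the left; origin at its underside. Not to be moved.
There are look-alikes about, which are no part of the job. Leave any blue look-alike of the part that bears salt_shaker_mid alone. What is shaped like the part that bears pepper_jar_mid but turquoise is not meant.

How it is judged:
On the way, in this order (a step that is already met when the one before it is completed fails the run):
1. the tray is fully out and the lock button has sprung out (value of joint tray above 0.105 m and value of joint lock_button above 0.006 m), for 0.2 s.
2. the salt shaker and the pepper jar both stand on the tray (all of step 1 and x of salt_shaker_mid in the frame of tray_floor between -0.03 and 0.03 m and y of salt_shaker_mid in the frame of tray_floor between -0.062 and 0.062 m and z of salt_shaker_mid in the frame of tray_floor between 0.039 and 0.051 m and angle between each of salt_shaker_mid, pepper_jar_mid's own z axis and vertical below 0.12 rad and x of pepper_jar_mid in the frame of tray_floor between -0.03 and 0.03 m and y of pepper_jar_mid in the frame of tray_floor between -0.062 and 0.062 m and z of pepper_jar_mid in the frame of tray_floor between 0.048 and 0.06 m), for 0.2 s.
At the end, for the whole second after the job is handed in: The tray is out by more than 105 mm with the lock button out by more than 6 mm; salt shaker and pepper jar stand on the uncovered floor of the tray (centre within 30 mm across and 62 mm along of tray_floor, resting on the floor within 6 mm, within 0.12 rad of upright), released and at rest (all of step 2 and linear speed of each of salt_shaker, pepper_jar below 0.02 m/s); the robot touches nothing.
It fails at once if the dark-capped jar is moved by more than 30 mm (distance of dark_jar_mid from where it was at the start of the episode above 0.03 m).
It fails at once if the jam jar is moved by more than 30 mm (distance of jam_jar from where it was at the start of the episode above 0.03 m).
It fails at once if the mug is moved by more than 30 mm (distance of mug from where it was at the start of the episode above 0.03 m).
It also fails if it takes over 72 s, if anything falls off the work surface, if the arm or the gripper's body presses on something with over 40 N, if the wrist force passes 120 N, or if a joint passes its speed limit or range.

### The arm

A 6-joint arm with a two-finger parallel gripper is mounted at the origin on a cart in front of the work surface, level with it; the furniture and walls round the work are solid. World frame = base frame: x ahead of the robot, y to its left, z up, the work surface at z = 0. Lengths are in m, angles in rad, forces in N, time in s.
With the tool pointing down it reaches from about 0.375 to 0.9 m from the base axis. Payload 3.1 kg.
Tool frame: the origin (TCP) lies on the centre line of the jaws, within the pads' length; the fingertips stand robot.tcp_to_tips ahead of it and the grasp point (between the pads) lies 3 mm ahead of it (robot.tcp_to_tips is the distance from the TCP to the fingertips, in m); z points along the fingers, y is the line along which they close (so a half turn about z gives the same grasp; the last joint's range is limited). The gripper opens to 87 mm and grips with 3 to 60 N. Pads are 19 mm wide; open, the fingers measure 117 mm over their backs; the gripper's body (75 mm by 190 mm) begins 51 mm behind the grasp point.
Start: joints at [-1.369, 0.527, 1.433, -0, 1.181, -0.178], TCP at [0.232, -0.58, 0.245] pointing down, gripper open.
Joint ranges: [-3.08, 3.08], [-0.75, 2.2], [0.22, 2.44], [-1.43, 4.57], [0, 2.65], [-2.85, 2.85]. Speed limits (rad/s): [2.79, 2.79, 3.14, 3.14, 3.14, 3.14].

### API

Orientations are given as a unit quaternion [x, y, z, w].
In Python, from rig import robot gives the robot as it stands. The module is installed in compiled form; this text tells all that it offers.
- The arm moves only by the shell command python3 -m jog 'ROWS' [FORCE]. ROWS is JSON, one flat list of numbers, 5 for each row, row after row: the finger opening in m, from 0 to 0.087, then the shift along the tool's x, y, z in m, then the turn about the tool's z in units of 10 degrees (1.0 is 10 degrees). In form: [claw, x, y, z, roll, claw, x, y, z, roll, ...]. A call has 1 to 20 rows; each row shifts and turns the commanded pose from where the row before left it, along the tool's axes as they then stand; what a row does not reach is not made up. A row lasts 1/8 s, in which the tool goes at most 62.5 mm and 10.7 degrees, less where a joint would pass 70% of its speed; a pose out of reach is approached as far as the arm can. A call with a gripper value outside its range is refused whole. The fingers move at their own pace and stop on an object; FORCE is the grip in N (left out, the last holds). Time passes only in rows, so rows that do not move let the fingers close. It gives the time, the measured TCP pose, the force, the opening and the grip force at its end, in the units of the state.
- robot.get_obs(): the state, without advancing time (a new reading comes with each control period).
- robot.camera(name): name is "scene" or "top" or "wrist"; returns the picture (420x560x3 uint8, blue, green, red); there is no depth.
- robot.camera_model(name): a dict with "fx", "fy", "cx", "cy" (pixels), "distortion" ([k1, k2, p1, p2, k3] as OpenCV has them; the pictures are not rectified), "R" (3x3) and "t" (3): a world point X has camera coordinates R X + t; the wrist camera has in their place "tool_from_camera" (4x4, takes a point from camera to tool coordinates, whose origin is the TCP and whose axes are the flange's). Camera axes: x right, y down, z forward; pixel columns grow to the right and rows downward; lengths in m; the calibration is good to about 2 mm. A picture is of the moment at which its call begins: read the wrist's pose just before it. camera_model takes no time and is no camera call.
- robot.hand_in(): hands the job in; it is judged then, once.
Trained networks look in the newest picture that a camera, given by its name, has taken for a name from the list of things; names that differ only in an ending like _2 or _b are one class to them, and where a whole thing is asked for, a point or a joint stands for the part that bears it (a point fixed in the world has none). Each returns a list of dicts, best first, with "conf" (0 to 1); they miss things now and then, are a little off and sometimes report something else, mostly with a low value. They report only what shows in the picture. A call takes as long as a camera call. They do not tell look-alikes from the thing itself.
- robot.look_for(camera, label): "extent" ([centre column, centre row, width, height] in pixels, round what is visible of it).
- robot.outline_of(camera, label): "region" (420x560 bool, what is visible of it) and "extent" ([centre column, centre row, width, height] in pixels, round what is visible of it).
The state is a dict: "time": time; "q": joint angles; "joint_velocities": joint speeds; "joint_torque": joint torques, N m; "position": TCP position; "tool_rot": TCP orientation; "ft_force": force on the tool from outside, world axes, zero at the start; "moment": the same for the moment, N m; "grip_width": finger opening in m; "grip_force": force on a finger pad.
Only numpy, scipy, OpenCV 4.12 (cv2) and the standard library are available. Lean on these libraries where they do the work, as an engineer would, in place of code of your own. Each camera call takes 0.05 s, during which the arm holds its last target. There are 200 camera calls.

## Working session

There is one attempt and no reset: what is moved stays moved. The work goes in short steps, Python scripts to look and compute and a shell command to move; the robot and the scene stay as the last step left them, time stands still between calls to the robot, and variables do not carry over. Pictures are saved under pics/ and viewed, at most 10 in all, crops included, and the job is handed in when it is done.

```bash
mkdir -p pics; cat > h.py <<'E'
import numpy as np, cv2
from rig import robot
def ray(cam,px):
    m=robot.camera_model(cam);K=np.array([[m['fx'],0,m['cx']],[0,m['fy'],m['cy']],[0,0,1.]])
    u=cv2.undistortPoints(np.array([[px]],float),K,np.array(m['distortion'],float))[0,0]
    R=np.array(m['R']);t=np.array(m['t']);return -R.T@t, R.T@np.array([u[0],u[1],1.])
def at_z(cam,px,z):
    c,d=ray(cam,px);return c+d*(z-c[2])/d[2]
def proj(cam,X):
    m=robot.camera_model(cam);K=np.array([[m['fx'],0,m['cx']],[0,m['fy'],m['cy']],[0,0,1.]])
    return cv2.projectPoints(np.array(X,float).reshape(-1,3),cv2.Rodrigues(np.array(m['R']))[0],np.array(m['t'],float),K,np.array(m['distortion'],float))[0][:,0]
E
python3 - <<'E'
from h import *
a=robot.camera('top');b=robot.camera('scene')
cv2.imwrite('pics/top.png',a);cv2.imwrite('pics/scene.png',b)
print(robot.tcp_to_tips,robot.get_obs())
for c in('top','scene'):
  print(c,ray(c,(280,210)))
  for l in['stand','handle','salt_shaker_mid','pepper_jar_mid','dark_jar_mid','jam_jar','mug','lock_hole','tray']:
    try: print(l,[(np.round(d['extent']).astype(int).tolist(),round(d['conf'],2)) for d in robot.look_for(c,l)])
    except Exception as e: print(l,e)
E
```

```text
0.022 {'time': 0.1, 'q': array([-1.36952036e+00,  5.28382374e-01,  1.43376272e+00,  2.17239757e-05,
        1.18140101e+00, -1.78498510e-01]), 'joint_velocities': array([ 0.00035237, -0.00248084, -0.00330902,  0.0002626 ,  0.00084769,
        0.00010017]), 'joint_torque': array([-6.45746131e-04, -4.40985131e+01, -1.77150607e+01,  6.35900558e-02,
        5.33842749e-02, -3.81420045e-05]), 'position': array([ 0.23160395, -0.57984629,  0.24366745]), 'tool_rot': array([ 9.82025837e-01,  1.88744011e-01, -1.07923643e-06, -9.76774766e-04]), 'ft_force': array([ 0.70248263, -0.63684372,  0.3180949 ]), 'moment': array([-0.01269116,  0.03368121, -0.03086086]), 'grip_force': 0.0, 'grip_width': 0.08711518397609144}
top (array([0.47811209, 0.02825649, 1.1195605 ]), array([ 0.0620895 , -0.02598458, -0.99776912]))
stand [([374, 207, 54, 90], 0.66)]
handle [([372, 217, 44, 65], 0.63), ([302, 251, 21, 19], 0.33)]
salt_shaker_mid [([204, 218, 14, 16], 0.47)]
pepper_jar_mid [([204, 273, 26, 18], 0.95), ([303, 251, 22, 16], 0.86)]
dark_jar_mid [([248, 255, 19, 17], 0.64)]
jam_jar [([385, 183, 28, 29], 0.9)]
mug [([160, 207, 38, 37], 0.96), ([385, 181, 31, 28], 0.64), ([377, 205, 57, 91], 0.38)]
lock_hole [([376, 204, 59, 90], 0.82)]
tray [([370, 229, 45, 42], 0.63)]
scene (array([0.0264202 , 0.48680831, 0.82566493]), array([ 0.49762937, -0.42176008, -0.75837791]))
stand [([370, 148, 108, 82], 0.63)]
handle [([379, 161, 85, 55], 0.88)]
salt_shaker_mid [([230, 300, 24, 41], 0.79), ([230, 258, 19, 41], 0.7)]
pepper_jar_mid [([352, 205, 27, 49], 0.67), ([276, 295, 30, 55], 0.66)]
dark_jar_mid []
jam_jar []
mug [([168, 283, 64, 60], 0.92)]
lock_hole [([230, 300, 23, 44], 0.53)]
tray [([380, 162, 88, 58], 0.86)]
```

View pics/top.png

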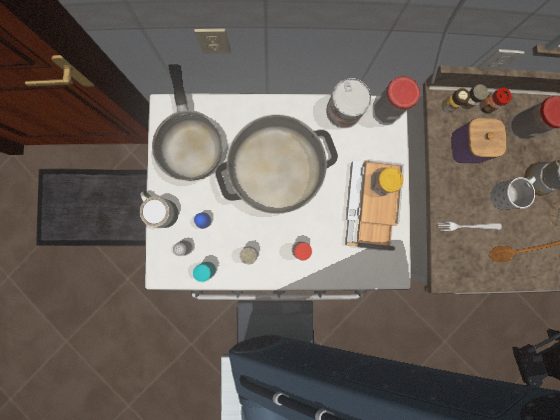

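View pics/scene.png

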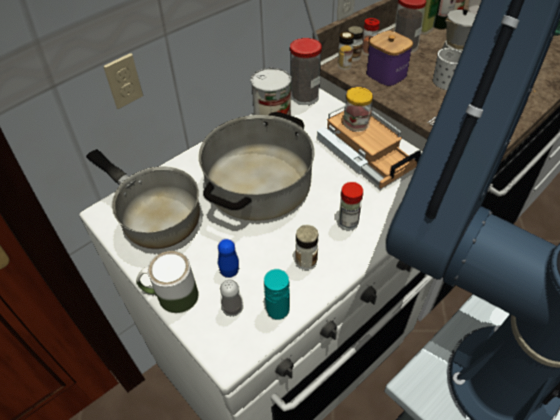

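Candidates:
- **Salt:** grey shaker at top(180,249)/scene(230,296). The blue one at top(202,220) is a look-alike.
- **Pepper:** red cap at top(302,251)/scene(350,205). Others are the turquoise jar at top(204,272), the dark jar at top(248,255), and red caps on the neighbouring counter around (502,97).

I choose the grey shaker and the red-capped jar on the range, and will check both in a close crop.

```bash
python3 - <<'E'
from h import *
a=cv2.imread('pics/top.png')
l=cv2.resize(a[235:270,165:320],None,fx=5,fy=5,interpolation=3)
r=cv2.resize(a[155:255,335:415],None,fx=5,fy=5,interpolation=3)
im=np.zeros((500+190,800,3),np.uint8)[:600]
im[:400,:400]=cv2.resize(r,(400,500),interpolation=3)[:400]
im[:500,:400]=r; im[:300,400:]=cv2.resize(cv2.imread('pics/scene.png')[100:190,310:430],(400,300),interpolation=3)
im[300:600,400:]=cv2.resize(cv2.imread('pics/scene.png')[180:330,200:400],(400,300),interpolation=3)
im[505:595,:400]=cv2.resize(l,(400,90))
cv2.imwrite('pics/crop.png',im)
for n,pt,ps,h in[('salt',(180,249),(230,285),.09),('pep',(302.5,251),(351,189),.108),('dark',(248,255),(307,232),.096),('turq',(204,272),(277,275),.108),('blue',(202,220),(227,243),.09)]:
  print(n,at_z('top',pt,h*.97).round(3),at_z('scene',ps,h).round(3))
m=robot.camera_model('top');print({k:m[k] for k in('fx','cx','cy')})
print('handle ends',at_z('top',(359,244),.052).round(3),at_z('top',(393,248),.052).round(3))
E
```

```text
salt [0.443 0.253 0.087] [0.44  0.257 0.09 ]
pep [ 0.44  -0.054  0.105] [ 0.442 -0.052  0.108]
dark [0.429 0.081 0.093] [0.43  0.08  0.096]
turq [0.387 0.189 0.105] [0.391 0.19  0.108]
blue [0.516 0.198 0.087] [0.516 0.204 0.09 ]
{'fx': 409.4583394623771, 'cx': 276.8427010731017, 'cy': 211.53594244614305}
handle ends [ 0.456 -0.207  0.052] [ 0.445 -0.298  0.052]
```

View pics/crop.png

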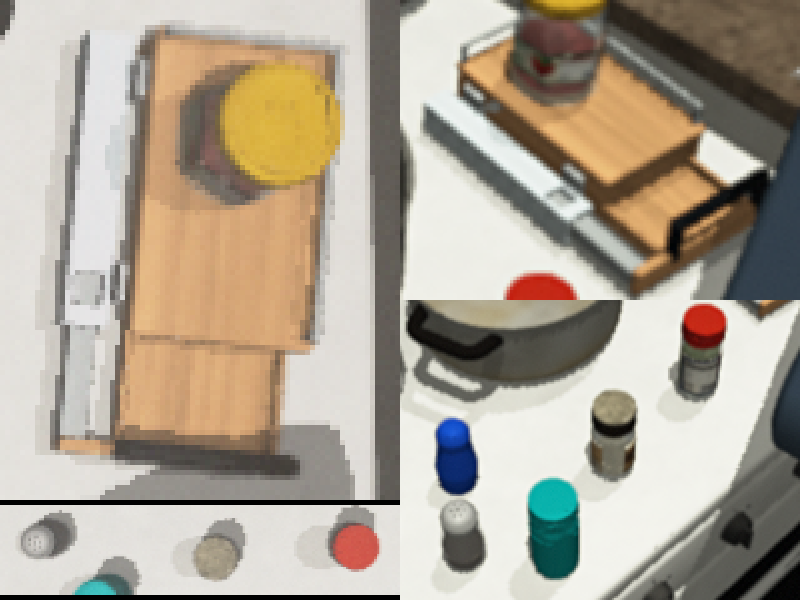

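The crop confirms it: the red-capped pepper jar is at scene(351,205), the grey perforated shaker at scene(230,300), and the khaki/dark-capped jar between them. The handle bar runs from top(358,245) to (395,248). Next I compute the stand frame.

```bash
python3 - <<'E'
from h import *
from scipy.optimize import least_squares
px=np.array([(361.6,222.6),(397,224.6),(366,161.6),(402,165),(358.5,244.8),(394,248)])
W=np.array([at_z('top',p,z) for p,z in zip(px,[.05]*4+[.052]*2)])[:,:2]
print(W.round(3))
def f(v):
  x,y,th,s=v;ex=np.array([np.cos(th),np.sin(th)]);ey=np.array([-ex[1],ex[0]])
  # unknown deck x-offset absorbed: deck centre (x,y); handle centre at (hx, s)
  L=[(-.05,-.083),(.05,-.083),(-.05,.083),(.05,.083)]
  return np.concatenate([(W[i]-[x,y]-a*ex-b*ey) for i,(a,b) in enumerate(L)])
r=least_squares(f,[.55,-.25,-1.6,0]);x,y,th,_=r.x
ex=np.array([np.cos(th),np.sin(th)]);ey=np.array([-ex[1],ex[0]])
print(r.x,np.degrees(th),r.fun.round(4),'ex',ex,'ey',ey)
h=W[4:].mean(0);print('handle mid',h,'in deck frame',(h-[x,y])@ex,(h-[x,y])@ey, 'bar ang',np.degrees(np.arctan2(*(W[5]-W[4])[::-1])))
print('front-of-tray check: in-state handle y would be', -.083-.046)
E
```

```text
[[ 0.512 -0.215]
 [ 0.507 -0.31 ]
 [ 0.675 -0.229]
 [ 0.667 -0.327]
 [ 0.454 -0.206]
 [ 0.445 -0.301]]
[ 0.59011373 -0.27002171 -1.65805402  0.        ] -94.99949751282178 [ 0.0004 -0.0018  0.0039  0.0026 -0.0025 -0.0012 -0.0018  0.0004] ex [-0.08714701 -0.99619546] ey [ 0.99619546 -0.08714701]
handle mid [ 0.44949415 -0.25313155] in deck frame -0.004571325174268266 -0.14155652156283757 bar ang -95.21170350995585
front-of-tray check: in-state handle y would be -0.129
```

```bash
python3 -m jog '[0.05,0,0,0,-0.9,0.05,0,0,0,-0.9,0.05,0,0,0,-0.9,0.05,0,0,0,-0.9,0.05,0,0,0,-0.9,0.05,0,0,0,-0.9,0.05,0,0,0,-0.92,0.05,0.043,0.0235,0,0,0.05,0.043,0.0235,0,0,0.05,0.043,0.0235,0,0,0.05,0.043,0.0235,0,0,0.05,0.043,0.0235,0,0,0.05,0.043,0.0235,0,0,0.05,0.043,0.0235,0,0,0.05,0.043,0.0235,0,0,0.05,0,0,0,0,0.05,0,0,0,0]'
python3 - <<'E'
from h import *
o=robot.get_obs();cv2.imwrite('pics/w1.png',robot.camera('wrist'))
p=o['position'];R=__import__('scipy.spatial.transform',fromlist=['x']).Rotation.from_quat(o['tool_rot']).as_matrix()
print(p,R.round(3)); print('tool shift to handle',(R.T@(np.array([.4495,-.2531,.058])-p)).round(4))
d=robot.look_for('wrist','handle');print(d)
m=robot.camera_model('wrist');T=np.array(m['tool_from_camera']);print(T.round(3))
E
```

```text
time: 3.12
position: [0.4493, -0.2546, 0.2447]
tool_rot: [0.737, 0.676, -0.0, 0.0]
ft_force: [0.9, -0.8, -0.2]
grip_width: 0.0502
grip_force: 0.0
[ 0.44926496 -0.25457647  0.24468856] [[ 0.087  0.996  0.   ]
 [ 0.996 -0.087 -0.001]
 [-0.001  0.    -1.   ]]
tool shift to handle [1.600e-03 1.000e-04 1.867e-01]
[{'extent': [322.7, 176.0, 93.0, 114.8], 'conf': 0.73}, {'extent': [388.4, 177.1, 219.0, 123.0], 'conf': 0.39}]
[[-0.001 -0.968 -0.251  0.068]
 [ 1.    -0.001 -0.     0.001]
 [ 0.    -0.251  0.968 -0.141]
 [ 0.     0.     0.     1.   ]]
```

View pics/w1.png

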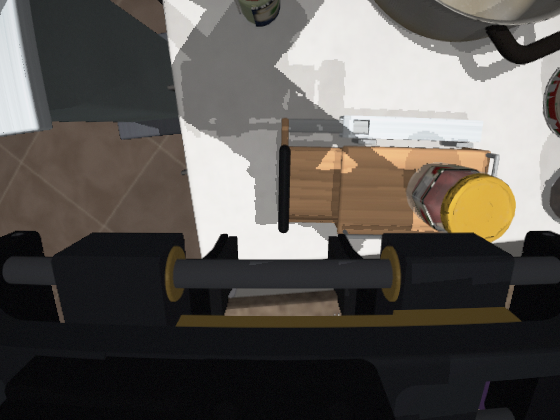

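The wrist picture shows the bar at column 284, rows 146-232, between the finger columns. I'll check its position from these pixels.

```bash
cat >> h.py <<'E'
from scipy.spatial.transform import Rotation as Ro
def wrist_z(px,z,o):
    m=robot.camera_model('wrist');K=np.array([[m['fx'],0,m['cx']],[0,m['fy'],m['cy']],[0,0,1.]])
    u=cv2.undistortPoints(np.array([[px]],float),K,np.array(m['distortion'],float))[0,0]
    T=np.array(m['tool_from_camera']);R=Ro.from_quat(o['tool_rot']).as_matrix()
    d=R@T[:3,:3]@np.array([*u,1.]);c=o['position']+R@T[:3,3];return c+d*(z-c[2])/d[2]
def shift(X,o): return Ro.from_quat(o['tool_rot']).as_matrix().T@(np.array(X)-o['position'])
E
python3 - <<'E'
from h import *
o=robot.get_obs()
for p,z in[((284,146),.052),((284,232),.052),((341,148),.05),((362,127),.03)]:
  X=wrist_z(p,z,o);print(X.round(4),shift(X,o).round(4))
E
```

```text
[ 0.456 -0.209  0.052] [0.0469 0.003  0.1926]
[ 0.4476 -0.3038  0.052 ] [-0.0482  0.003   0.1926]
[ 0.516  -0.2165  0.05  ] [0.0448 0.0634 0.1946]
[ 0.544  -0.1971  0.03  ] [0.0667 0.0896 0.2146]
```

```bash
python3 -m jog '[0.05,0,0.002,0.04,0,0.05,0,0,0.045,0,0.05,0,0,0.045,0,0.05,0,0,0.04,0,0.05,0,0,0.015,0,0.05,0,0,0,0,0.0,0,0,0,0,0.0,0,0,0,0,0.0,0,0,0,0,0.0,0,0,0,0,0.0,0,0,0,0]' 20
```

```text
time: 4.6
position: [0.4511, -0.2544, 0.0598]
tool_rot: [0.737, 0.675, -0.0, -0.0]
ft_force: [-1.4, 0.7, 2.8]
grip_width: 0.0111
grip_force: 20.0
```

```bash
python3 -m jog '[0,0,-0.01,0,0,0,0,-0.01,0,0,0,0,-0.01,0,0,0,0,-0.01,0,0,0,0,-0.01,0,0,0,0,-0.01,0,0,0,0,-0.01,0,0,0,0,-0.01,0,0,0,0,-0.008,0,0,0,0,0,0,0]'
```

```text
time: 5.85
position: [0.3613, -0.245, 0.0598]
tool_rot: [0.738, 0.675, -0.0, -0.002]
ft_force: [-1.7, 2.7, 6.7]
grip_width: 0.0114
grip_force: 20.0
```

```bash
python3 -m jog '[0,0,-0.003,0,0,0,0,-0.002,0,0,0,0,-0.001,0,0,0,0,-0.001,0,0,0,0,0,0,0,0,0,0,0,0]'; python3 - <<'E'
from h import *
o=robot.get_obs();print(o['position'],o['ft_force']); im=robot.camera('top');cv2.imwrite('pics/t2.png',cv2.resize(im[155:275,335:415],None,fx=5,fy=5,interpolation=3))
hsv=cv2.cvtColor(im,cv2.COLOR_BGR2HSV)
r=((hsv[...,0]<8)|(hsv[...,0]>172))&(hsv[...,1]>120)&(hsv[...,2]>60)
ys,xs=np.where(r[200:235,340:370]);print(len(xs),xs.mean()+340 if len(xs) else 0,ys.mean()+200 if len(ys) else 0)
E
```

```text
time: 6.6
position: [0.3553, -0.2445, 0.0598]
tool_rot: [0.738, 0.675, 0.0, -0.002]
ft_force: [2.1, 5.1, 6.1]
grip_width: 0.0114
grip_force: 20.0
[ 0.35531455 -0.24446936  0.05978101] [2.06445923 5.08417116 6.09651584]
15 352.4 212.53333333333333
```

Red now shows at the hole at top(352,212). I'll pull gently to the stop to confirm the lock.

```bash
python3 -m jog '[0,0,-0.001,0,0,0,0,-0.001,0,0,0,0,-0.001,0,0,0,0,0,0,0,0,0,0,0,0]'; python3 -m jog '[0,0,0.002,0,0,0,0,0.002,0,0,0,0,0.001,0,0,0,0,0,0,0,0,0,0,0,0]';python3 - <<'E'
from h import *
im=robot.camera('top')
hsv=cv2.cvtColor(im,cv2.COLOR_BGR2HSV)
r=((hsv[...,0]<8)|(hsv[...,0]>172))&(hsv[...,1]>120)&(hsv[...,2]>60)
ys,xs=np.where(r[200:235,340:370]);print(len(xs))
w=robot.camera('scene');cv2.imwrite('pics/s3.png',cv2.resize(w[90:210,290:450],None,fx=5,fy=5,interpolation=3))
E
```

```text
time: 7.28
position: [0.3551, -0.2446, 0.0598]
tool_rot: [0.738, 0.674, 0.001, 0.001]
ft_force: [15.0, 11.2, 3.7]
grip_width: 0.0108
grip_force: 20.0
time: 7.9
position: [0.3567, -0.2446, 0.0598]
tool_rot: [0.737, 0.675, -0.0, -0.002]
ft_force: [-0.4, 4.4, 6.5]
grip_width: 0.0109
grip_force: 20.0
16
```

View pics/s3.png

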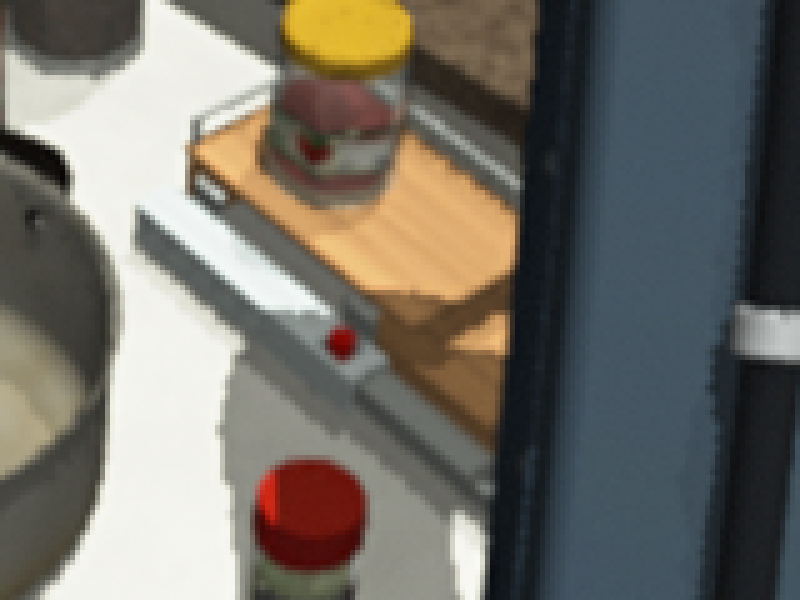

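The button stands out through the hole, at crop(342,343), and the tray is locked. Releasing, then going to the salt shaker.

```bash
python3 -m jog '[0.05,0,0,0,0,0.05,0,0,0,0,0.05,0,0,0,0,0.05,0,0,-0.04,0,0.08,0,0,-0.05,0.85,0.08,0,0,-0.05,0.85,0.08,0,0,0,0.85,0.08,0,0,0,0.85,0.08,0.0442,-0.0248,0,0,0.08,0.0442,-0.0248,0,0,0.08,0.0442,-0.0248,0,0,0.08,0.0442,-0.0248,0,0,0.08,0.0442,-0.0248,0,0,0.08,0.0442,-0.0248,0,0,0.08,0.0442,-0.0248,0,0,0.08,0.0442,-0.0248,0,0,0.08,0.0442,-0.0248,0,0,0.08,0.0442,-0.0248,0,0,0.08,0,0,0,0,0.08,0,0,0,0]' 12
python3 - <<'E'
from h import *
robot.camera('wrist');o=robot.get_obs();print(o['position'],Ro.from_quat(o['tool_rot']).as_matrix().round(3)[:2])
t=robot.camera('top')
for d in robot.look_for('wrist','salt_shaker_mid'):
  print(d, wrist_z(d['extent'][:2],.09,o).round(3))
print(shift([.441,.255,.053],o).round(4))
w=robot.camera('wrist');im=np.zeros((420,800,3),np.uint8);im[:,:560]=w;im[:,560:]=cv2.resize(t[160:286,340:412],(240,420));cv2.imwrite('pics/w4.png',im)
E
```

```text
time: 10.5
position: [0.4436, 0.2527, 0.1991]
tool_rot: [0.903, 0.431, -0.001, 0.0]
ft_force: [0.3, -0.2, -0.2]
grip_width: 0.0801
grip_force: 0.0
[0.4436002  0.25221165 0.19918143] [[ 0.63   0.776 -0.002]
 [ 0.776 -0.63  -0.001]]
{'extent': [376.4, 187.5, 60.5, 53.2], 'conf': 0.88} [0.517 0.218 0.09 ]
{'extent': [283.0, 194.7, 46.3, 57.4], 'conf': 0.85} [0.454 0.262 0.09 ]
[ 0.0008 -0.0037  0.1462]
```

View pics/w4.png

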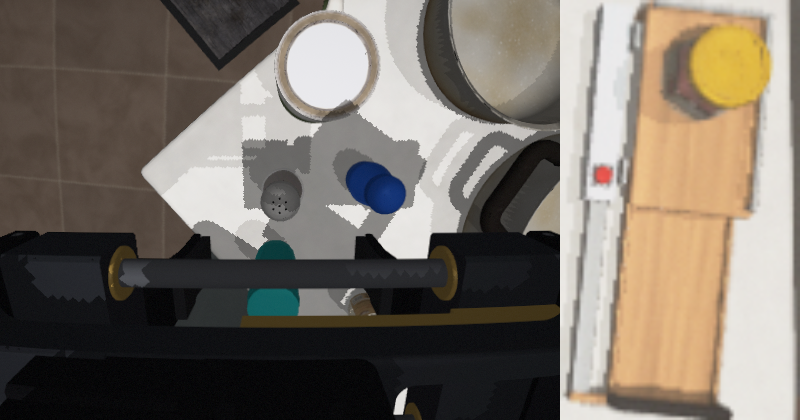

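The shaker's cap is at wrist(281,203), with the blue look-alike at (385,190). The tray is locked out, with the red button at inset (602,175).

```bash
python3 - <<'E'
from h import *
o=robot.get_obs()
X=wrist_z((281,203),.089,o);print(X.round(4),shift(X,o).round(4))
for p,z in [((610,402),.052),((725,410),.052),((627,205),.05),((750,216),.05),((735,216),.022),((718,402),.022),((617,395),.022)]:
  print(at_z('top',(340+(p[0]-560)/3.333,160+p[1]/3.333),z).round(4))
E
```

```text
[0.4483 0.2567 0.089 ] [0.0064 0.0002 0.1105]
[ 0.3603 -0.196   0.052 ]
[ 0.3533 -0.2879  0.052 ]
[ 0.515  -0.2108  0.05  ]
[ 0.5064 -0.31    0.05  ]
[ 0.5072 -0.3064  0.022 ]
[ 0.3563 -0.291   0.022 ]
[ 0.3626 -0.208   0.022 ]
```

```bash
python3 -m jog '[0.08,0.004,-0.001,0.04,0,0.08,0,0,0.04,0,0.08,0,0,0.04,0,0.08,0,0,0.024,0,0.08,0,0,0,0,0.02,0,0,0,0,0.02,0,0,0,0,0.02,0,0,0,0,0.02,0,0,0,0,0.02,0,0,0,0,0.02,0,0,0,0]' 20
```

```text
time: 12.08
position: [0.4464, 0.2571, 0.0559]
tool_rot: [0.903, 0.43, 0.0, 0.0]
ft_force: [-0.2, -1.1, 2.9]
grip_width: 0.0398
grip_force: 20.0
```

```bash
python3 -m jog '[0.02,0,0,-0.03,0,0.02,0,0,-0.04,0,0.02,0,0,-0.04,0,0.02,0,0,-0.04,0,0.02,0,0,0,0,0.02,0,0,0,0]'; python3 - <<'E'
from h import *
w=robot.camera('wrist');s=robot.camera('scene');im=np.zeros((420,800,3),np.uint8);im[:,:480]=cv2.resize(w[150:350,160:400],None,fx=2,fy=2)[:420].copy() if 0 else cv2.resize(w,(480,420));im[:,480:]=cv2.resize(s[160:330,150:280],(320,420));cv2.imwrite('pics/w5.png',im)
E
```

```text
time: 12.82
position: [0.445, 0.2567, 0.2046]
tool_rot: [0.903, 0.43, -0.001, -0.0]
ft_force: [0.1, 0.9, -1.3]
grip_width: 0.0396
grip_force: 19.7
```

View pics/w5.png

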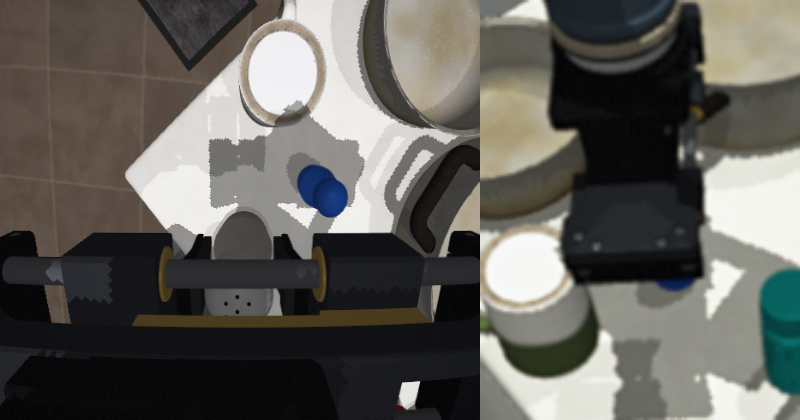

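```bash
python3 -m jog '[0.02,0,0,0,0.93,0.02,0,0,0,0.93,0.02,0,0,0,0.93,0.02,0,0,0,0.93,0.02,0,0,0,0.93,0.02,0,0,0,0.95,0.02,0.0003,0.0462,0,0,0.02,0.0003,0.0462,0,0,0.02,0.0003,0.0462,0,0,0.02,0.0003,0.0462,0,0,0.02,0.0003,0.0462,0,0,0.02,0.0003,0.0462,0,0,0.02,0.0003,0.0462,0,0,0.02,0.0003,0.0462,0,0,0.02,0.0003,0.0462,0,0,0.02,0.0003,0.0462,0,0,0.02,0.0003,0.0462,0,0,0.02,0,0,0,0,0.02,0,0,0,0]'
python3 - <<'E'
from h import *
w=robot.camera('wrist');o=robot.get_obs()
print(o['position'],Ro.from_quat(o['tool_rot']).as_matrix().round(3)[:2],shift([.404,-.250,.0695],o).round(4));cv2.imwrite('pics/w6.png',w)
E
```

```text
time: 15.3
position: [0.4037, -0.2485, 0.2042]
tool_rot: [0.999, -0.044, -0.001, -0.002]
ft_force: [0.7, -0.3, -1.2]
grip_width: 0.0399
grip_force: 19.7
[ 0.40387321 -0.24805259  0.20447942] [[ 0.996 -0.088 -0.002]
 [-0.088 -0.996  0.003]] [0.0007 0.0023 0.135 ]
```

View pics/w6.png

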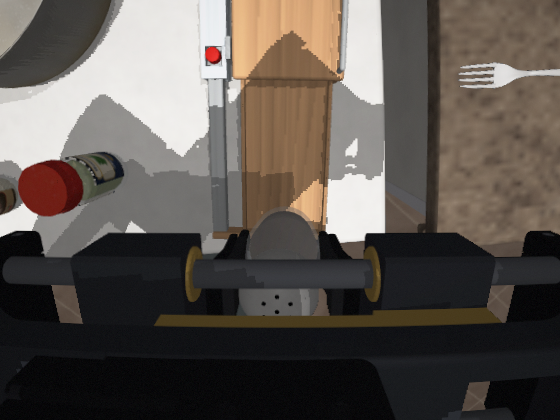

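The button is out at (213,55), the tray floor spans columns 242-329, and the pepper cap is at (51,187). I'll check the centring.

```bash
python3 - <<'E'
from h import *
o=robot.get_obs()
for p,z in [((241.5,150),.018),((329,150),.018),((236,78),.05),((332,79),.05),((51,187),.108),((213,55),.037)]: 
  X=wrist_z(p,z,o);print(X.round(4),shift(X,o).round(4))
E
```

```text
[ 0.452  -0.2097  0.018 ] [ 0.0451 -0.0419  0.1865]
[ 0.4441 -0.2998  0.018 ] [0.0451 0.0486 0.1862]
[ 0.518  -0.2166  0.05  ] [ 0.1114 -0.0409  0.1543]
[ 0.5096 -0.3018  0.05  ] [0.1105 0.0446 0.1541]
[ 0.4442 -0.0643  0.108 ] [ 0.0243 -0.1863  0.0969]
[ 0.5423 -0.1961  0.037 ] [ 0.1338 -0.0634  0.1673]
```

```bash
python3 -m jog '[0.02,0.001,0.0025,0.03,0,0.02,0,0,0.04,0,0.02,0,0,0.04,0,0.02,0,0,0.015,0,0.02,0,0,0.005,0,0.02,0,0,0.003,0,0.02,0,0,0,0,0.02,0,0,0,0]'; python3 - <<'E'
from h import *
print(robot.get_obs()['position'])
E
```

```text
time: 16.35
position: [0.4059, -0.2524, 0.0732]
tool_rot: [0.999, -0.044, 0.001, 0.001]
ft_force: [0.8, -0.7, -0.7]
grip_width: 0.0395
grip_force: 19.7
[ 0.40586644 -0.25239095  0.07323613]
```

```bash
python3 -m jog '[0.02,0,0,0.001,0,0.02,0,0,0.001,0,0.02,0,0,0.001,0,0.02,0,0,0,0,0.02,0,0,0,0]'; python3 -m jog '[0.02,0,0,0.001,0,0.02,0,0,0.001,0,0.02,0,0,0,0,0.02,0,0,0,0]'
```

```text
time: 16.98
position: [0.4055, -0.2521, 0.0695]
tool_rot: [0.999, -0.044, -0.0, -0.0]
ft_force: [-0.3, -0.6, -1.6]
grip_width: 0.0396
grip_force: 19.7
time: 17.48
position: [0.4057, -0.2522, 0.0687]
tool_rot: [0.999, -0.044, 0.0, 0.0]
ft_force: [-2.0, 0.9, 10.0]
grip_width: 0.0397
grip_force: 20.5
```

```bash
python3 -m jog '[0.06,0,0,0,0,0.06,0,0,0,0,0.06,0,0,0,0,0.06,0,0,-0.03,0,0.06,0,0,-0.06,0,0.08,0,0,-0.06,0,0.08,0.0035,-0.04,0,0,0.08,0.0035,-0.04,0,0,0.08,0.0035,-0.04,0,0,0.08,0.0035,-0.04,0,0,0.08,0.0035,-0.04,0,0,0.08,0,0,0,0,0.08,0,0,0,0]'
python3 - <<'E'
from h import *
w=robot.camera('wrist');o=robot.get_obs();t=robot.camera('top')
print(o['position'],shift([.441,-.054,.068],o).round(4))
for d in robot.look_for('wrist','pepper_jar_mid'): print(np.round(d['extent']),d['conf'])
im=np.zeros((420,800,3),np.uint8);im[:,:560]=w;im[:,560:]=cv2.resize(t[160:286,340:412],(240,420));cv2.imwrite('pics/w7.png',im)
E
```

```text
time: 19.1
position: [0.4405, -0.0547, 0.2174]
tool_rot: [0.999, -0.044, -0.0, 0.0]
ft_force: [0.4, -0.6, -0.2]
grip_width: 0.0801
grip_force: 0.0
[ 0.44058002 -0.05512766  0.21746536] [ 0.0003 -0.0012  0.1495]
[284. 200.  48.  71.] 0.68
```

View pics/w7.png

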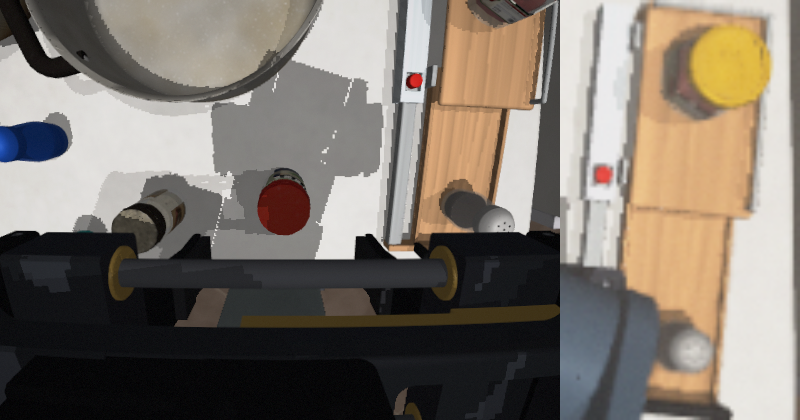

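The salt shaker stands upright on the tray at (480,215), the red button is still out at (414,80), and the pepper cap is at (284,207).

```bash
python3 - <<'E'
from h import *
o=robot.get_obs()
X=wrist_z((284,207),.107,o);print(X.round(4),shift(X,o).round(4))
print(wrist_z((496,221),.102,o).round(4), at_z('top',(378.7,265),.102).round(4))
E
python3 -m jog '[0.08,0.002,-0.001,0.04,0,0.08,0,0,0.04,0,0.08,0,0,0.04,0,0.08,0,0,0.028,0,0.08,0,0,0,0,0.02,0,0,0,0,0.02,0,0,0,0,0.02,0,0,0,0,0.02,0,0,0,0,0.02,0,0,0,0,0.02,0,0,0,0]' 20
python3 -m jog '[0.02,0,0,-0.03,0,0.02,0,0,-0.05,0,0.02,0,0,-0.06,0,0.02,0,0,0,0,0.02,0,0,0,0]'
```

```text
[ 0.4444 -0.0576  0.107 ] [0.004  0.0017 0.1105]
[ 0.4134 -0.2439  0.102 ] [ 0.4043 -0.2457  0.102 ]
time: 20.62
position: [0.443, -0.0538, 0.07]
tool_rot: [0.999, -0.044, 0.001, 0.0]
ft_force: [-0.6, -0.2, 6.3]
grip_width: 0.0442
grip_force: 20.0
time: 21.25
position: [0.4417, -0.0532, 0.2091]
tool_rot: [0.999, -0.044, -0.001, -0.0]
ft_force: [-0.7, -0.5, -1.1]
grip_width: 0.0441
grip_force: 20.0
```

```bash
python3 -m jog '[0.02,0.0093,0.0402,0,0,0.02,0.0093,0.0402,0,0,0.02,0.0093,0.0402,0,0,0.02,0.0093,0.0402,0,0,0.02,0.0093,0.0402,0,0,0.02,0,0,0,0,0.02,0,0,0.03,0,0.02,0,0,0.04,0,0.02,0,0,0.035,0,0.02,0,0,0.013,0,0.02,0,0,0.004,0,0.02,0,0,0,0,0.02,0,0,0,0]'; python3 -m jog '[0.02,0,0,0.001,0,0.02,0,0,0.001,0,0.02,0,0,0,0,0.02,0,0,0,0]'
```

```text
time: 22.88
position: [0.4719, -0.2584, 0.0886]
tool_rot: [0.999, -0.044, 0.001, 0.001]
ft_force: [0.2, 0.1, -0.4]
grip_width: 0.0445
grip_force: 20.0
time: 23.38
position: [0.4712, -0.2579, 0.0856]
tool_rot: [0.999, -0.044, 0.0, -0.0]
ft_force: [0.9, 0.7, -1.3]
grip_width: 0.0444
grip_force: 20.0
```

```bash
python3 -m jog '[0.02,0,0,0.001,0,0.02,0,0,0.001,0,0.02,0,0,0,0,0.02,0,0,0,0]'; python3 -m jog '[0.02,0,0,0.001,0,0.02,0,0,0,0,0.02,0,0,0,0]'
```

```text
time: 23.88
position: [0.4712, -0.2579, 0.0835]
tool_rot: [0.999, -0.044, -0.0, -0.0]
ft_force: [0.6, 1.0, -1.2]
grip_width: 0.0445
grip_force: 20.0
time: 24.25
position: [0.4713, -0.258, 0.083]
tool_rot: [0.999, -0.044, 0.0, 0.0]
ft_force: [-1.3, 0.3, 5.5]
grip_width: 0.0443
grip_force: 20.0
```

Contact. Release, lift and move away, then look.

```bash
python3 -m jog '[0.07,0,0,0,0,0.07,0,0,0,0,0.07,0,0,0,0,0.07,0,0,0,0,0.07,0,0,-0.03,0,0.07,0,0,-0.05,0,0.07,0,0,-0.06,0,0.07,-0.01,-0.05,0,0,0.07,-0.01,-0.05,0,0,0.07,-0.01,-0.05,0,0,0.07,0,0,0,0,0.07,0,0,0,0]'
python3 - <<'E'
from h import *
w=robot.camera('wrist');o=robot.get_obs();t=robot.camera('top');s=robot.camera('scene')
im=np.zeros((520,800,3),np.uint8);im[:300,:400]=cv2.resize(w,(400,300));im[:420,400:640]=cv2.resize(t[160:286,340:412],(240,420))
im[300:520,:300]=cv2.resize(s[90:200,290:440],(300,220));im[300:520,300:400]=0;cv2.imwrite('pics/w8.png',im)
for c in('top','wrist'):
  for l in('salt_shaker_mid','pepper_jar_mid'):
    for d in robot.look_for(c,l): print(c,l,np.round(d['extent']),round(d['conf'],2))
E
```

```text
time: 25.75
position: [0.4551, -0.1062, 0.2228]
tool_rot: [0.999, -0.044, 0.001, 0.0]
ft_force: [0.6, -0.0, -0.4]
grip_width: 0.0702
grip_force: 0.0
top salt_shaker_mid [203. 218.  15.  15.] 0.62
wrist salt_shaker_mid [425. 225.  59.  44.] 0.94
wrist salt_shaker_mid [ 18. 158.  35.  40.] 0.6
wrist pepper_jar_mid [446. 174.  93.  60.] 0.6
```

View pics/w8.png

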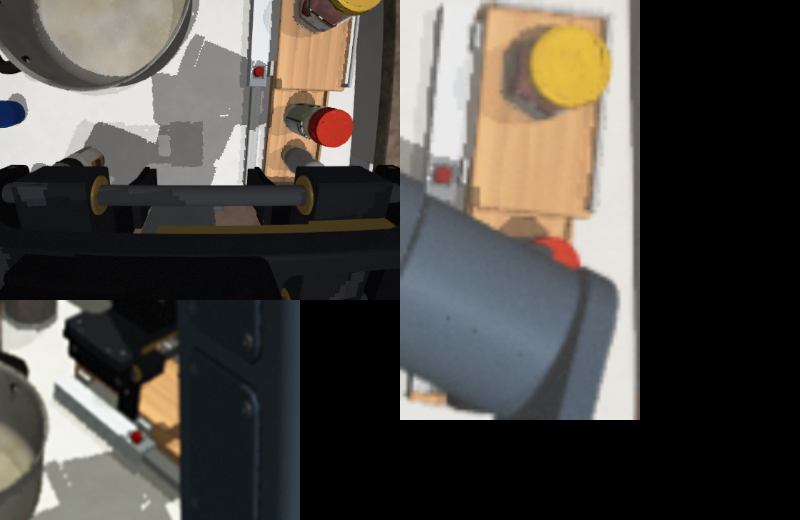

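Both jars stand on the tray, pepper cap at (331,128) and salt at (300,155), and the button is out at (259,71). I'll do a numeric check, then hand in.

```bash
python3 - <<'E'
from h import *
o=robot.get_obs()
P=wrist_z((463,179),.121,o);B=wrist_z((430,145),.013+.02,o);c=np.array([.436,-.253]);ey=np.array([.996,-.087]);ex=np.array([-.087,-.996])
d=P[:2]-c;print(P.round(4),d@ex,d@ey)
if abs(d@ex)<.025 and abs(d@ey)<.055: print(robot.hand_in())
E
```

```text
[ 0.4711 -0.2539  0.121 ] -0.002185821538775167 0.03501864250554441
the job is handed in; nothing more can be done
None
```

The tray is pulled out and locked with its red button out, the salt shaker and the red-capped pepper jar stand upright on it, and the job is handed in at about 26 s; the judge's verdict was not returned.

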